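# Show the lamp stem's tag to the reader

### The arm

A 7-joint arm with a two-finger parallel gripper is mounted at the origin on the work surface. World frame = base frame: x ahead of the robot, y to its left, z up, the work surface at z = 0. Lengths are in m, angles in rad, forces in N, time in s.
With the tool pointing down it reaches from about 0.425 to 0.875 m from the base axis. Payload 4.7 kg.
Tool frame: the origin (TCP) lies between the finger pads; the fingertips stand 14 mm ahead of it and the grasp point (between the pads) lies 5 mm behind it; z points along the fingers, y is the line along which they close (so a half turn about z gives the same grasp; the last joint's range is limited). The gripper opens to 87 mm and grips with 3 to 60 N. Pads are 19 mm wide; open, the fingers measure 117 mm over their backs; the gripper's body (75 mm by 190 mm) begins 51 mm behind the grasp point.
Start: joints at [1.319, 0.321, -0.07, 1.45, 0.023, 1.371, -0.057], TCP at [0.171, -0.627, 0.237] pointing down, gripper open.
Joint ranges: [-2.86, 2.86], [-0.3, 2.09], [-1.38, 1.24], [0.06, 2.45], [-1.56, 4.7], [0.09, 2.05], [-2.69, 2.69]. Speed limits (rad/s): [2.57, 2.57, 3.14, 3.14, 3.14, 3.14, 3.14].

### API

Orientations are given as a rotation vector (axis times angle).
In Python, from bench import ctrl gives the robot as it stands.
- The arm moves only by the shell command python3 -m inch 'ROWS' [OPENING] [FORCE]. ROWS is JSON, a list of rows, each a list of 6 numbers: the shift along the world's x, y, z in mm, then the turn, a rotation vector about the world's x, y, z in degrees. In form: [[tx, ty, tz, rx, ry, rz], ...]. A call has 1 to 20 rows; each row is the pose to reach, as a shift and turn from the pose commanded when the call began; what a row does not reach only later rows make up. A row lasts 1/8 s, in which the tool goes at most 62.5 mm and 10.7 degrees, less where a joint would pass 70% of its speed; a pose out of reach is approached as far as the arm can. A call with a gripper value outside its range is refused whole. OPENING is the finger opening in mm, from 0 to 87, set as the call begins (- or left out, the last holds). The fingers move at their own pace and stop on an object; FORCE is the grip in N (left out, the last holds). Time passes only in rows, so rows that repeat a pose let the fingers close. It gives the time, the measured TCP pose, the force, the opening and the grip force at its end, in the units of the state.
- ctrl.get_state(): the state, without advancing time (a new reading comes with each control period).
- ctrl.get_image(name): name is "side" or "top"; returns (picture, depth): 400x640x3 uint8, red, green, blue; 400x640 float32, m along the optical axis (not along the pixel's ray), 0 where there is no reading.
- ctrl.camera_params(name): a dict with "mtx" (3x3 intrinsics, pixels), "dist_coeffs" ([k1, k2, p1, p2, k3] as OpenCV has them; the pictures are not rectified), "T" (4x4, takes a point from camera to world coordinates). Camera axes: x right, y down, z forward; pixel columns grow to the right and rows downward; lengths in m; the calibration is good to about 2 mm. A picture is of the moment at which its call begins. camera_params takes no time and is no camera call.
- ctrl.close_job(): hands the job in; it is judged then, once.
The state is a dict: "time": time; "joint_positions": joint angles; "qd": joint speeds; "joint_torque": joint torques, N m; "position": TCP position; "tool_rot": TCP orientation; "ft_force": force on the tool from outside, world axes, zero at the start; "torque": the same for the moment, N m; "grip_width": opening from 0.0 (shut) to 1.0 (fully open); "grip_force": force on a finger pad.
Only numpy, scipy, OpenCV 4.12 (cv2) and the standard library are available. Lean on these libraries where they do the work, as an engineer would, in place of code of your own. Each camera call takes 0.05 s, during which the arm holds its last target. There are 200 camera calls.

### The job

The wooden lamp stem in the jig has its white tag turned away from the blue tag reader. Swing the jig's red-gripped lever fully up, turn the stem in its nest (without lifting it out) so that the tag faces the reader squarely, to within about 10 degrees, then lower the lever fully down onto its stop so that the rubber foot holds the stem, and let go. Do not disturb the orange bin, the glue bottle, the screwdriver or the tape roll.

Things in the scene. Friction and masses are not known exactly. Their poses are not given: they have to be found in the camera images.
- jig: Fixed jig, plywood base 15 mm thick. Origin on the bench under the nest's centre; z up; +x points to the grey pivot head (x 88 to 136 mm, 60 mm wide, 125 mm high), -x to the lever's red grip. Base: x -70 to 160, y -55 to 55 mm. The nest is a black collar, inner diameter 55 mm, outer 68 mm, top 25 mm above the bench; the stem stands in it on the base top, 15 mm above the bench.
- lever_pivot (a point): The hinge axis of the lever: in the pivot head, 110 mm above the bench, 110 mm from the nest's axis along the jig's +x. The hinge axis is parallel to the jig's y axis.
- lever_grip (a point): Centre of the red grip (48 mm along the lever, 18 mm wide and thick), 168 mm from the hinge axis. Lever down: 110 mm above the bench, 58 mm from the nest's axis on the jig's -x side. Lever upright: 278 mm above the bench. The lever is a straight 14 mm square bar in the jig's x-z plane, passing over the stem. Axes turn with the lever: x from grip to hinge, y along the hinge.
- lever (a joint): Lever angle, rad: 0 = fully down, level, on a hard stop; grows as the grip rises; 1.75 = upper stop, just past upright. Starts at 0.08 to 0.25. Stays where left; 2 to 4 N at the grip moves it. A sprung rubber foot (24 mm across) under the bar, 110 mm from the hinge, meets the stem at about 0.045 and presses about 1.5 N at 0. Only with it up at about 1.5 or more is there room for a gripper over the stem.
- stem: Loose round wooden lamp stem, diameter 52 mm, height 80 mm, about 150 g, in the nest, top 95 mm above the bench. Origin: centre of its underside, z up. Its tagged side is its own +x: a white tag 16 x 46 mm on the side and a white bar on the top, from near the centre to the edge on that side. At the start the tag faces the lever's grip, within 0.4 rad.
- reader: Fixed blue tag reader, 70 x 46 x 70 mm high, a black window with a red eye on both broad faces (its +y and -y), a white bar on top. Origin: centre of its underside, on the bench about 110 mm from the nest's axis, on the jig's +y or -y side; near face about 87 mm from that axis. The tag must point at the reader's centre.
- bin: Bystander: loose orange open bin of connectors, 68 x 68 x 58 mm high, on the side of the jig opposite the reader, about 110 mm from the nest's axis. Origin at the centre of its underside.
- glue: Bystander: loose glue bottle, diameter 44 mm, 90 mm tall. Origin at the centre of its underside.
- driver: Bystander: loose screwdriver with a blue handle, 190 mm long, lying on the bench.
- tape: Bystander: loose cardboard roll, outer diameter 90 mm, 24 mm high, lying flat. Origin at the centre of its underside.
Not all that is in view belongs to the job. Leave any pink or yellow look-alike of the stem alone.

How it is judged:
By the outcome, as a careful person would: the job done as asked, in the order asked, and still so for the second after the job is handed in, with the robot touching nothing.
It also fails if it takes over 67 s, if anything falls off the work surface, if the arm or the gripper's body presses on something with over 40 N, if the wrist force passes 120 N, or if a joint passes its speed limit or range.

## Working session

There is one attempt and no reset: what is moved stays moved. The work goes in short steps, Python scripts to look and compute and a shell command to move; the robot and the scene stay as the last step left them, time stands still between calls to the robot, and variables do not carry over. Pictures are saved under pics/ and viewed, at most 10 in all, crops included, and the job is handed in when it is done.

```bash
mkdir -p pics; cat > h.py <<'E'
import numpy as np, cv2
from bench import ctrl
def look(n,f=None):
    im,d=ctrl.get_image(n)
    np.savez('last_'+n,im=im,d=d)
    if f: cv2.imwrite('pics/'+f,im[:,:,::-1])
    return im,d
def last(n):
    z=np.load('last_'+n+'.npz'); return z['im'],z['d']
def ray(n,uv):
    p=ctrl.camera_params(n); q=cv2.undistortPoints(np.array(uv,float).reshape(-1,1,2),np.array(p['mtx']),np.array(p['dist_coeffs'])).reshape(-1,2)
    T=np.array(p['T']); r=np.c_[q,np.ones(len(q))]
    return T[:3,3], r@T[:3,:3].T
def onz(n,uv,z):
    o,r=ray(n,uv); return o+r*((z-o[2])/r[:,2])[:,None]
def pts(n,uv,d):
    o,r=ray(n,uv); uv=np.array(uv,int).reshape(-1,2); return o+r*d[uv[:,1],uv[:,0]][:,None]
def cloud(n,d):
    v,u=np.mgrid[0:400,0:640]; uv=np.c_[u.ravel(),v.ravel()]
    return pts(n,uv,d).reshape(400,640,3)
E
python3 - <<'E'
from h import *
a,_=look('top','t0.png');b,_=look('side','s0.png')
for n in('top','side'): print(np.round(ctrl.camera_params(n)['T'],2))
s=ctrl.get_state();print(s['time'],s['position'],s['tool_rot'])
E
```

```text
[[-0.   -0.99  0.16  0.37]
 [-1.    0.   -0.01  0.03]
 [ 0.01 -0.16 -0.99  1.06]
 [ 0.    0.    0.    1.  ]]
[[ 0.99 -0.1   0.13  0.4 ]
 [-0.17 -0.67  0.72 -0.71]
 [ 0.01 -0.73 -0.68  0.79]
 [ 0.    0.    0.    1.  ]]
0.1 [ 0.1705791  -0.626714    0.23554612] [-3.11216224e+00 -4.16086070e-01  4.87583298e-04]
```

View pics/t0.png

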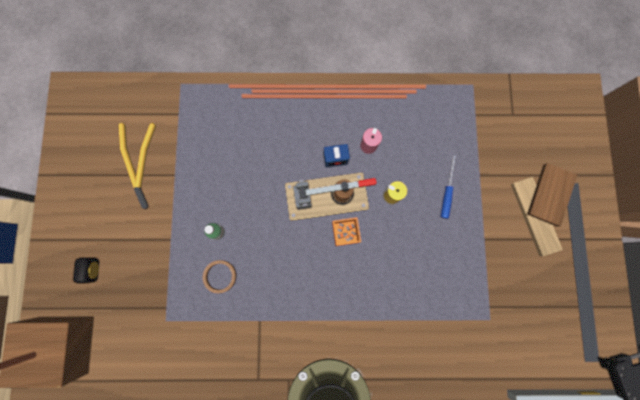

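View pics/s0.png

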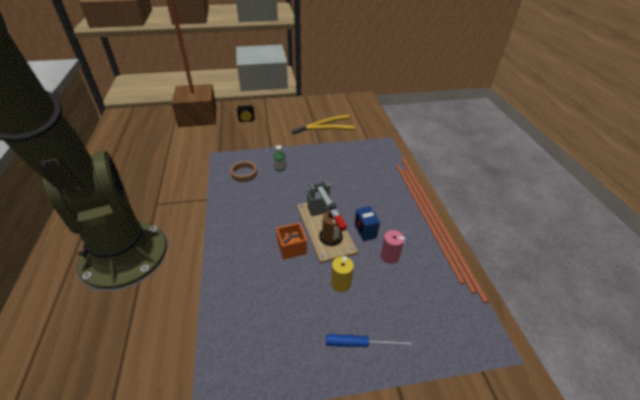

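The top view shows the jig at (327,196). The grey head is at (303,195), the red grip at (367,183), the brown stem at about (343,192), the reader at (337,155) and the bin at (346,232). The stem look-alikes are yellow (397,190) and pink (372,137). The wooden one inside the jig's collar fits the description. I'll measure it and confirm with a crop.

```bash
python3 - <<'E'
from h import *
im,d=last('top'); P=cloud('top',d)
hsv=cv2.cvtColor(im,cv2.COLOR_RGB2HSV)
def box(m,roi):
    u0,u1,v0,v1=roi; k=np.zeros_like(m);k[v0:v1,u0:u1]=m[v0:v1,u0:u1]
    ys,xs=np.nonzero(k); return np.c_[xs,ys]
H,S,V=[hsv[:,:,i].astype(int) for i in range(3)]
roi=(280,420,120,260)
def rep(name,m,roi=roi):
    uv=box(m,roi); q=P[uv[:,1],uv[:,0]]
    r=cv2.minAreaRect(uv.astype(np.float32))
    print(name,len(uv),'uv',uv.mean(0).round(1),'xyz med',np.median(q,0).round(3),'zmax',np.percentile(q[:,2],95).round(3),'rect',np.round(r[0],1),np.round(r[1],1),round(r[2],1)); return uv
z=P[:,:,2]
red=((H<6)|(H>174))&(S>190)&(V>120)
rep('red',red,(355,380,172,195))
rep('blue',(H>105)&(H<125)&(S>120),(320,355,140,170))
rep('readertop',(z>0.06)&(z<.08),(320,355,138,170))
uv=rep('bin',(H>5)&(H<15)&(S>180)&(z>.045)&(z<.07),(328,365,215,250))
rep('head',(z>0.115)&(z<.14),(285,318,175,215))
uv=rep('base',(z>0.009)&(z<.021),(280,375,170,225))
rep('yellow',(H>22)&(H<32)&(S>150)&(z>.06),(380,412,175,205))
rep('pink',(z>.06),(360,385,125,150))
for n,roi in(('top',(280,420,125,225)),('side',(270,420,170,270))):
    i,_=last(n);u0,u1,v0,v1=roi;c=cv2.resize(i[v0:v1,u0:u1],None,fx=4,fy=4,interpolation=cv2.INTER_CUBIC)
    globals()['c_'+n]=c
w=600
c=np.vstack([cv2.resize(c_top,(420,300)),cv2.resize(c_side,(420,280))])
cv2.imwrite('pics/c0.png',c[:,:,::-1])
E
```

```text
<stdin>:12: RuntimeWarning: Mean of empty slice.
  ret = um.true_divide(
  return _methods._mean(a, axis=axis, dtype=dtype,
Traceback (most recent call last):
IndexError: index -1 is out of bounds for axis 0 with size 0
```

```bash
cat > m0.py <<'E'
from h import *
im,d=last('top'); P=cloud('top',d); z=P[:,:,2]
hsv=cv2.cvtColor(im,cv2.COLOR_RGB2HSV)
H,S,V=[hsv[:,:,i].astype(int) for i in range(3)]
for u,v in((367,183),(337,155),(303,195),(346,222),(320,212),(397,190),(372,137),(450,250)): print((u,v),hsv[v,u],P[v,u].round(3))
def rep(name,m,roi):
    u0,u1,v0,v1=roi; ys,xs=np.nonzero(m[v0:v1,u0:u1]); uv=np.c_[xs+u0,ys+v0]
    if not len(uv): print(name,0); return
    q=P[uv[:,1],uv[:,0]]; r=cv2.minAreaRect(uv.astype(np.float32))
    print(name,len(uv),'uv',uv.mean(0).round(1),'med',np.median(q,0).round(3),'rect',np.round(r[0],1),np.round(r[1],1),round(r[2],1))
rep('red',((H<6)|(H>170))&(S>150),(355,380,172,195))
rep('blue',(H>100)&(H<125)&(S>120),(320,355,140,170))
rep('readertop',(z>0.06)&(z<.08),(320,355,138,170))
rep('bin',(z>.045)&(z<.07),(328,365,215,250))
rep('head',(z>0.115)&(z<.14),(285,318,175,215))
rep('base',(z>0.009)&(z<.021),(280,375,170,225))
rep('yellow',(z>.06),(382,412,175,205))
rep('pink',(z>.06),(360,385,125,150))
cs=[]
for n,roi in(('top',(280,420,125,225)),('side',(270,420,170,270))):
    i,_=last(n);u0,u1,v0,v1=roi;cs.append(cv2.resize(i[v0:v1,u0:u1],(420,290),interpolation=cv2.INTER_CUBIC))
cv2.imwrite('pics/c0.png',np.vstack(cs)[:,:,::-1])
E
python3 m0.py
```

```text
(367, 183) [  1 177 223] [ 0.57  -0.097  0.137]
(337, 155) [143   4 235] [ 0.664 -0.025  0.07 ]
(303, 195) [110  25  90] [0.541 0.067 0.121]
(346, 222) [ 14 167 198] [ 0.483 -0.053  0.006]
(320, 212) [ 17  80 189] [0.511 0.022 0.016]
(397, 190) [ 26 104  98] [ 0.562 -0.186  0.082]
(372, 137) [171  83 108] [ 0.712 -0.122  0.083]
(450, 250) [125  23 131] [ 0.403 -0.349  0.004]
red 99 uv [367.  182.2] med [ 0.572 -0.097  0.139] rect [367.1 182.1] [ 6.1 16.3] 78.7
blue 300 uv [335.6 154.1] med [ 0.666 -0.014  0.07 ] rect [336.1 154.4] [18.2 24.2] 80.5
readertop 413 uv [335.8 153. ] med [ 0.669 -0.022  0.07 ] rect [335.9 153.3] [17.3 25. ] 80.5
bin 194 uv [345.9 231.2] med [ 0.45  -0.048  0.058] rect [345.8 231.2] [25.1 25.2] 81.5
head 284 uv [304.5 192.1] med [0.55  0.065 0.122] rect [303.1 192.9] [24.  22.6] 31.0
base 1849 uv [326.4 198.5] med [0.542 0.008 0.016] rect [326.9 202.4] [50.2 79.8] 82.1
yellow 330 uv [396.5 190.8] med [ 0.56  -0.184  0.08 ] rect [399.4 190.1] [18.9 26.8] 74.7
pink 296 uv [371.1 137.9] med [ 0.71  -0.119  0.08 ] rect [371.1 137.8] [18.1 19.3] 29.7
```

View pics/c0.png

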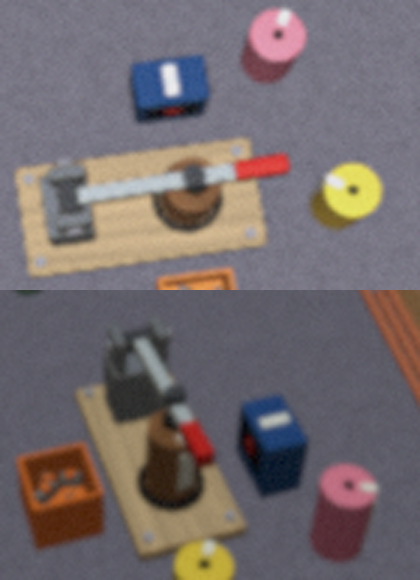

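```bash
cat > m1.py <<'E'
from h import *
im,d=last('top'); P=cloud('top',d); z=P[:,:,2]
hsv=cv2.cvtColor(im,cv2.COLOR_RGB2HSV);H,S,V=[hsv[:,:,i].astype(int) for i in range(3)]
def mk(m,roi):
    u0,u1,v0,v1=roi; ys,xs=np.nonzero(m[v0:v1,u0:u1]); return np.c_[xs+u0,ys+v0].astype(float)
def rect(name,uv,h):
    X=onz('top',uv,h)[:,:2].astype(np.float32)*1000; r=cv2.minAreaRect(X); print(name,np.round(r[0],1),np.round(r[1],1),round(r[2],1)); return r
b=rect('base',mk((z>0.007)&(z<.023),(280,375,170,225)),.015)
r=rect('reader',mk((z>0.06)&(z<.08),(320,355,138,165)),.07)
n=rect('bin',mk((z>.05)&(z<.07),(328,365,215,250)),.058)
g=mk(((H<6)|(H>170))&(S>150),(355,380,172,195))
q=P[g[:,1].astype(int),g[:,0].astype(int)]
print('grip top',np.median(q,0), 'z range',np.percentile(q[:,2],[5,50,95]))
# lever top line: bar points z>0.1
m=mk((z>.112)&(z<.17),(312,380,172,200)); q=P[m[:,1].astype(int),m[:,0].astype(int)]
p=np.polyfit(q[:,1],q[:,0],1);print('lever line slope x/y',p,np.degrees(np.arctan(p[0])), 'z slope',np.polyfit(q[:,1],q[:,2],1))
im,d=last('side');Q=cloud('side',d)
m=(Q[:,:,2]>.088)&(Q[:,:,2]<.1)&(abs(Q[:,:,0]-.56)<.06)&(abs(Q[:,:,1]+.04)<.06)
hs=cv2.cvtColor(im,cv2.COLOR_RGB2HSV);red=((hs[:,:,0]<6)|(hs[:,:,0]>170))&(hs[:,:,1]>150)&(Q[:,:,2]>.1)&(abs(Q[:,:,0]-.57)<.06)
print('red side',np.median(Q[red],0),red.sum())
E
python3 m1.py
```

```text
base [540.4  -5. ] [146.7 244.7] 8.0
reader [668.5 -21.8] [49.6 69.9] 9.0
bin [452.4 -47.7] [68.2 68.3] 8.1
grip top [ 0.57175136 -0.09719385  0.13924203] z range [0.13525565 0.13924203 0.14237152]
lever line slope x/y [-0.14053572  0.55771399] -7.999712387681949 z slope [-0.12633178  0.12619021]
red side [ 0.56983069 -0.10567837  0.13798931] 96
```

The crop confirms it: the brown stem stands in the black collar, and pink and yellow are loose decoys. The jig's +x is at about 98° in the world, the nest at about (0.562, -0.035), the pivot at (0.546, 0.074, 0.110) and the grip at (0.569, -0.091, 0.131). The lever angle is about 0.126, which fits the given sizes.

Plan: grip the red handle lightly with the tool pointing down, follow the arc up, release, turn the stem, then bring the lever back the same way.

```bash
python3 -m inch '[[398,536,10,0,0,83],[398,536,10,0,0,83],[398,536,10,0,0,83],[398,536,10,0,0,83],[398,536,10,0,0,83],[398,536,10,0,0,83],[398,536,10,0,0,83],[398,536,10,0,0,83],[398,536,10,0,0,83],[398,536,10,0,0,83],[398,536,10,0,0,83],[398,536,10,0,0,83],[398,536,10,0,0,83],[398,536,10,0,0,83],[398,536,10,0,0,83],[398,536,10,0,0,83]]' 50 10
python3 - <<'E'
from h import *
s=ctrl.get_state();print(s['time'],s['position'],s['tool_rot'],s['joint_positions'])
im,d=look('side');look('top')
c=cv2.resize(im[140:300,220:420],(750,600),interpolation=cv2.INTER_CUBIC);cv2.imwrite('pics/c1.png',c[:,:,::-1])
E
```

```text
time: 2.1
position: [0.5685, -0.092, 0.2467]
tool_rot: [2.058, 2.374, -0.0]
ft_force: [-0.0, -1.4, -0.2]
grip_width: 0.574
grip_force: 0.0
2.1 [ 0.56845251 -0.09196498  0.24668833] [ 2.05754911e+00  2.37353587e+00 -3.84402884e-04] [ 0.69246207  0.21365719 -0.66509797  1.60739979  0.13446905  1.36675754
  0.1534974 ]
```

View pics/c1.png

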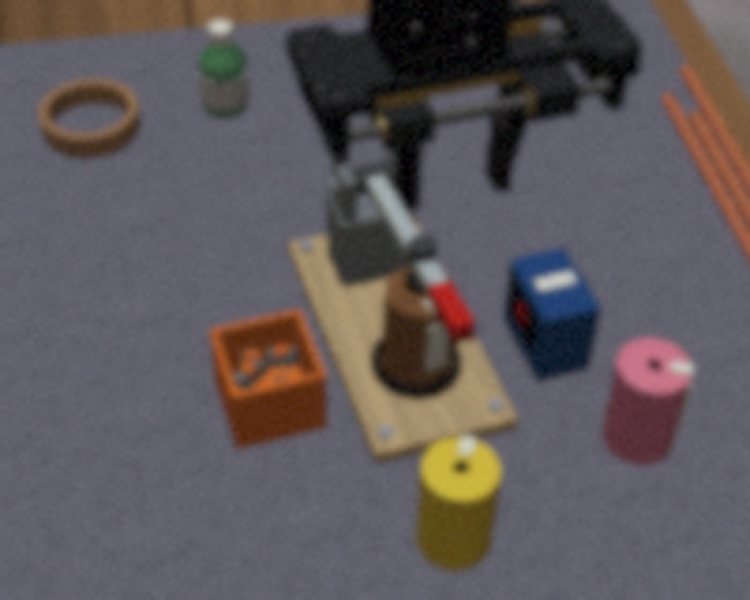

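The open fingers (fingertips at crop 405,205 and 500,185) straddle the lever line squarely, with the body's long side across the lever. Next I descend to the grip and close.

```bash
python3 -m inch '[[0,1,-50,0,0,0],[0,1,-100,0,0,0],[0,1,-120,0,0,0],[0,1,-120,0,0,0]]' 50 10
python3 -m inch '[[0,0,0,0,0,0],[0,0,0,0,0,0],[0,0,0,0,0,0],[0,0,0,0,0,0],[0,0,0,0,0,0],[0,0,0,0,0,0]]' 0 10
python3 - <<'E'
import numpy as np
# arc shifts (mm) from angle a0 about pivot, r=168, jig -x dir u
u=np.array([.139,-.990]);a0=.126
for a in np.arange(.2,1.81,.1): 
    dr=168*(np.cos(a)-np.cos(a0)); print(round(a,2),np.round(dr*u),round(168*(np.sin(a)-np.sin(a0))))
E
```

```text
time: 2.7
position: [0.5682, -0.0902, 0.1259]
tool_rot: [-2.055, -2.374, 0.001]
ft_force: [0.4, -0.0, -0.1]
grip_width: 0.574
grip_force: 0.0
time: 3.45
position: [0.5719, -0.0899, 0.1279]
tool_rot: [2.052, 2.371, 0.008]
ft_force: [6.4, 0.7, -1.7]
grip_width: 0.204
grip_force: 10.0
0.2 [-0.  2.] 12
0.3 [-1.  6.] 29
0.4 [-2. 12.] 44
0.5 [-3. 19.] 59
0.6 [-4. 28.] 74
0.7 [-5. 38.] 87
0.8 [-7. 49.] 99
0.9 [-9. 62.] 110
1.0 [-11.  75.] 120
1.1 [-13.  90.] 129
1.2 [-15. 105.] 135
1.3 [-17. 121.] 141
1.4 [-19. 137.] 144
1.5 [-22. 153.] 146
1.6 [-24. 170.] 147
1.7 [-26. 186.] 145
1.8 [-28. 203.] 142
```

```bash
python3 -m inch '[[4,0,0,0,0,0],[4,2,12,0,0,0],[3,4,20,0,0,0],[3,6,29,0,0,0],[2,9,36,0,0,0],[2,12,44,0,0,0],[1,15,52,0,0,0],[1,19,59,0,0,0],[0,23,67,0,0,0],[0,28,74,0,0,0],[-1,33,81,0,0,0],[-1,38,87,0,0,0],[-3,49,99,0,0,0],[-3,49,99,0,0,0]]'
```

```text
time: 5.2
position: [0.5649, -0.0394, 0.2273]
tool_rot: [-2.054, -2.376, 0.001]
ft_force: [-6.0, -1.5, 3.3]
grip_width: 0.203
grip_force: 10.0
```

```bash
python3 -m inch '[[-2,6,6,0,0,0],[-4,13,11,0,0,0],[-5,20,17,0,0,0],[-6,26,21,0,0,0],[-7,33,26,0,0,0],[-8,41,30,0,0,0],[-9,48,34,0,0,0],[-10,56,36,0,0,0],[-11,64,40,0,0,0],[-12,72,42,0,0,0],[-14,88,45,0,0,0],[-17,104,47,0,0,0],[-19,121,48,0,0,0],[-20,129,47,0,0,0],[-21,137,46,0,0,0],[-22,145,45,0,0,0],[-22,148,45,0,0,0],[-22,148,45,0,0,0]]'
```

```text
time: 7.45
position: [0.5439, 0.1046, 0.2708]
tool_rot: [2.057, 2.371, -0.004]
ft_force: [2.5, -6.7, 0.6]
grip_width: 0.204
grip_force: 10.0
```

```bash
python3 -m inch '[[0,-3,0,0,0,0],[0,-3,0,0,0,0],[0,-3,0,0,0,0],[0,-3,0,0,0,0],[0,-3,30,0,0,0],[0,-3,80,0,0,0],[0,57,80,0,0,0],[0,117,80,0,0,0],[0,157,80,0,0,0],[0,157,80,0,0,0],[0,157,80,0,0,0]]' 50 10
cat > m2.py <<'E'
from h import *
import sys
out=sys.argv[1]
a,d=look('top');b,e=look('side')
P=cloud('top',d)
def stem(n,im,d):
    P=cloud(n,d); hs=cv2.cvtColor(im,cv2.COLOR_RGB2HSV)
    m=(P[:,:,2]>.085)&(P[:,:,2]<.105)&(np.hypot(P[:,:,0]-.563,P[:,:,1]+.035)<.042)
    v,u=np.nonzero(m)
    if len(u)<5: print(n,'no stem'); return
    X=onz(n,np.c_[u,v],.095)[:,:2]*1000
    c,r=cv2.minEnclosingCircle(X.astype(np.float32))
    w=m&(hs[:,:,1]<70)&(hs[:,:,2]>130); v,u=np.nonzero(w); W=onz(n,np.c_[u,v],.095)[:,:2]*1000
    print(n,'stem',np.round(c,1),round(r,1),'mean',X.mean(0).round(1),len(X))
    if len(W):
        dv=W.mean(0)-X.mean(0); print(' bar',W.mean(0).round(1),len(W),'ang',np.degrees(np.arctan2(dv[1],dv[0])).round(1))
stem('top',a,d);stem('side',b,e)
def c(i,u,v): return cv2.resize(i[v-50:v+50,u-60:u+60],(360,300),interpolation=cv2.INTER_CUBIC)
cv2.imwrite('pics/'+out,np.hstack([c(a,340,180),c(b,335,220)])[:,:,::-1])
E
python3 m2.py c2.png
```

```text
time: 8.82
position: [0.5439, 0.2632, 0.3503]
tool_rot: [2.057, 2.375, -0.001]
ft_force: [0.3, -0.3, -0.4]
grip_width: 0.576
grip_force: 0.0
top stem [563.6 -39.4] 26.5 mean [563.6 -39.3] 295
 bar [570.8 -56.2] 29 ang -67.2
side stem [565.  -47.6] 30.9 mean [563.9 -46.8] 259
 bar [570.8 -57.3] 21 ang -56.7
```

View pics/c2.png

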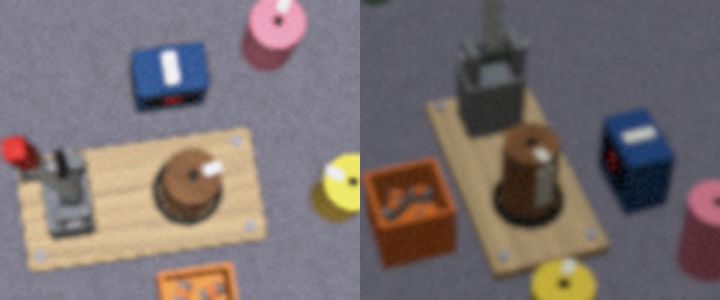

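The lever is fully up, with the red grip at crop (15,152). The stem top is clear: its centre is at crop (192,174) and the white bar at (212,168). That puts the stem at (563.6, -39.3) with radius 26.5, and the tag at about -67 to -72°. The reader bearing is about 9°, so the turn is about +77°.

```bash
python3 -m inch '[[20,-60,0,0,0,-10],[20,-120,0,0,0,-20],[20,-180,0,0,0,-30],[20,-240,0,0,0,-38],[20,-302,0,0,0,-38],[20,-302,-60,0,0,-38],[20,-302,-120,0,0,-38],[20,-302,-180,0,0,-38],[20,-302,-180,0,0,-38],[20,-302,-180,0,0,-38]]' 87 12
python3 - <<'E'
from h import *
look('side','s3.png')
E
```

```text
time: 10.18
position: [0.5651, -0.039, 0.1731]
tool_rot: [2.717, 1.573, 0.004]
ft_force: [0.1, -0.6, 0.7]
grip_width: 0.999
grip_force: 0.0
```

View pics/s3.png

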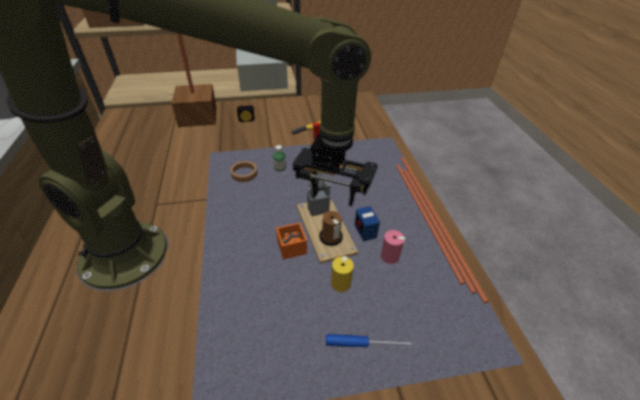

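The gripper hangs over the stem (332,225) with the lever's red grip behind it at (317,130), so the way is clear. I descend and close.

```bash
python3 -m inch '[[-1,0,-40,0,0,0],[-1,0,-75,0,0,0],[-1,0,-96,0,0,0],[-1,0,-96,0,0,0]]' 87 12
python3 -m inch '[[0,0,0,0,0,0],[0,0,0,0,0,0],[0,0,0,0,0,0],[0,0,0,0,0,0],[0,0,0,0,0,0],[0,0,0,0,0,0]]' 40 12
```

```text
time: 10.72
position: [0.5635, -0.0384, 0.0757]
tool_rot: [2.717, 1.575, 0.001]
ft_force: [-0.5, -0.2, 0.5]
grip_width: 1.0
grip_force: 0.0
time: 11.48
position: [0.5637, -0.0386, 0.0751]
tool_rot: [2.716, 1.575, 0.002]
ft_force: [2.9, -0.6, 2.2]
grip_width: 0.595
grip_force: 12.0
```

```bash
python3 -m inch '[[0,0,0,0,0,8],[0,0,0,0,0,16],[0,0,0,0,0,24],[0,0,0,0,0,32],[0,0,0,0,0,40],[0,0,0,0,0,48],[0,0,0,0,0,56],[0,0,0,0,0,64],[0,0,0,0,0,72],[0,0,0,0,0,78],[0,0,0,0,0,78],[0,0,0,0,0,78]]'
python3 -m inch '[[0,0,0,0,0,0],[0,0,0,0,0,0],[0,0,0,0,0,0],[0,0,0,0,0,0],[0,0,50,0,0,0],[0,0,110,0,0,0],[0,0,170,0,0,0],[0,0,230,0,0,0],[0,0,270,0,0,0],[-20,60,270,0,0,-10],[-20,120,270,0,0,-20],[-20,180,270,0,0,-30],[-20,240,270,0,0,-40],[-20,300,270,0,0,-40],[-20,300,270,0,0,-40],[-20,300,270,0,0,-40]]' 87 12
python3 m2.py c4.png
```

```text
time: 12.98
position: [0.5633, -0.0386, 0.0751]
tool_rot: [1.122, 2.933, -0.0]
ft_force: [1.4, -1.6, 4.6]
grip_width: 0.592
grip_force: 12.0
time: 14.98
position: [0.5417, 0.2638, 0.3443]
tool_rot: [-2.051, -2.378, 0.0]
ft_force: [-0.2, 0.4, 0.9]
grip_width: 0.998
grip_force: 0.0
top stem [563.7 -37.5] 26.3 mean [563.6 -38. ] 295
 bar [581.8 -37.1] 34 ang 2.7
side stem [564.3 -44.4] 30.0 mean [564.2 -44.8] 256
 bar [582.4 -35.9] 21 ang 26.2
```

View pics/c4.png

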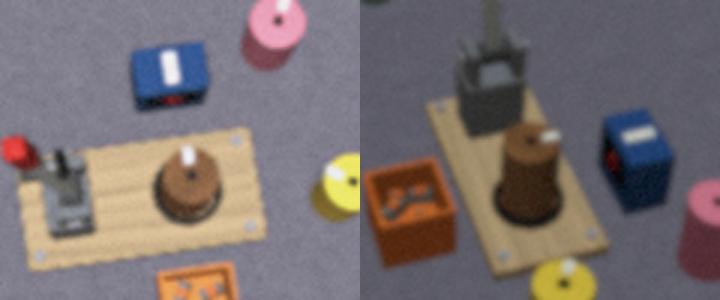

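The bar now lies at crop (188,156), straight above the stem centre (190,174), and it points at the reader. Both views place it at (582, -36.5), so the tag is at 6–10° against a reader bearing of 8–9.5°. The chord between the two bar positions matches a 78° turn with no slip, so this is good. Back to the lever.

```bash
python3 -m inch '[[2,-60,5,0,0,0],[2,-120,5,0,0,0],[2,-160,5,0,0,0],[2,-160,5,0,0,0],[2,-160,-40,0,0,0],[2,-160,-73,0,0,0],[2,-160,-73,0,0,0]]' 50 10
python3 -m inch '[[0,0,0,0,0,0],[0,0,0,0,0,0],[0,0,0,0,0,0],[0,0,0,0,0,0],[0,0,0,0,0,0],[0,0,0,0,0,0]]' 0 12
python3 - <<'E'
import numpy as np
u=np.array([.139,-.990]);a0=1.75
for a in [*np.arange(1.7,0,-.1),.05,0,-.02]: 
    dr=168*(np.cos(a)-np.cos(a0)); print(round(a,2),np.round(dr*u),round(168*(np.sin(a)-np.sin(a0))),end='; ')
E
```

```text
time: 15.95
position: [0.5432, 0.1009, 0.2696]
tool_rot: [-2.055, -2.372, 0.005]
ft_force: [0.3, 0.4, 0.3]
grip_width: 0.581
grip_force: 0.0
time: 16.7
position: [0.5444, 0.1019, 0.2721]
tool_rot: [-2.056, -2.375, 0.001]
ft_force: [-3.5, -1.5, 5.8]
grip_width: 0.209
grip_force: 12.0
1.7 [ 1. -8.] 1; 1.6 [  3. -25.] 3; 1.5 [  6. -41.] 2; 1.4 [  8. -58.] 0; 1.3 [ 10. -74.] -3; 1.2 [ 13. -90.] -9; 1.1 [  15. -105.] -16; 1.0 [  17. -120.] -24; 0.9 [  19. -133.] -34; 0.8 [  20. -146.] -45; 0.7 [  22. -157.] -57; 0.6 [  23. -167.] -70; 0.5 [  25. -176.] -85; 0.4 [  26. -183.] -100; 0.3 [  26. -189.] -116; 0.2 [  27. -193.] -132; 0.1 [  27. -195.] -149; 0.05 [  27. -196.] -157; 0 [  28. -196.] -165; -0.02 [  28. -196.] -169;
```

```bash
python3 -m inch '[[1,-8,1,0,0,0],[2,-16,2,0,0,0],[3,-25,3,0,0,0],[4,-33,3,0,0,0],[6,-41,2,0,0,0],[7,-50,1,0,0,0],[8,-58,0,0,0,0],[9,-66,-1,0,0,0],[10,-74,-3,0,0,0],[13,-90,-9,0,0,0],[14,-98,-12,0,0,0],[15,-105,-16,0,0,0],[16,-113,-20,0,0,0],[17,-120,-24,0,0,0],[19,-133,-34,0,0,0],[20,-146,-45,0,0,0],[20,-146,-45,0,0,0]]'
```

```text
time: 18.82
position: [0.5657, -0.0464, 0.2252]
tool_rot: [2.058, 2.372, 0.002]
ft_force: [4.9, -1.2, -1.7]
grip_width: 0.205
grip_force: 12.0
```

```bash
python3 -m inch '[[1,-6,-6,0,0,0],[2,-11,-12,0,0,0],[3,-16,-18,0,0,0],[3,-21,-25,0,0,0],[4,-26,-32,0,0,0],[5,-30,-40,0,0,0],[5,-34,-47,0,0,0],[6,-37,-55,0,0,0],[6,-40,-63,0,0,0],[6,-43,-71,0,0,0],[6,-45,-79,0,0,0],[7,-47,-87,0,0,0],[7,-48,-95,0,0,0],[7,-48,-95,0,0,0],[7,-48,-95,0,0,0]]'
```

```text
time: 20.7
position: [0.5723, -0.0923, 0.1307]
tool_rot: [2.056, 2.375, 0.002]
ft_force: [7.3, -1.1, -1.5]
grip_width: 0.207
grip_force: 12.0
```

```bash
python3 -m inch '[[1,-1,-6,0,0,0],[1,-1,-12,0,0,0],[1,-1,-18,0,0,0],[1,-1,-22,0,0,0],[1,-1,-25,0,0,0],[1,-1,-28,0,0,0],[1,-1,-30,0,0,0],[1,-1,-30,0,0,0]]' - 20
```

```text
time: 21.7
position: [0.5727, -0.0937, 0.1042]
tool_rot: [2.056, 2.374, -0.003]
ft_force: [-3.6, -2.8, 20.0]
grip_width: 0.203
grip_force: 20.0
```

The lever is on its stop, with 20 N of reaction. I release, rise, then press lightly from above with closed fingers to be sure.

```bash
python3 -m inch '[[0,0,0,0,0,0],[0,0,0,0,0,0],[0,0,0,0,0,0],[0,0,0,0,0,0],[0,0,20,0,0,0],[0,0,70,0,0,0],[0,0,70,0,0,0]]' 50 10
python3 -m inch '[[0,0,0,0,0,0],[0,0,0,0,0,0],[0,0,0,0,0,0],[0,0,0,0,0,0],[0,0,0,0,0,0],[0,0,-20,0,0,0],[0,0,-33,0,0,0],[0,0,-38,0,0,0],[0,0,-40,0,0,0],[0,0,-40,0,0,0]]' 0 10
```

```text
time: 22.58
position: [0.5759, -0.0929, 0.1771]
tool_rot: [2.051, 2.369, 0.007]
ft_force: [0.1, 0.6, 0.3]
grip_width: 0.576
grip_force: 0.0
time: 23.82
position: [0.5713, -0.0931, 0.1331]
tool_rot: [-2.055, -2.374, 0.005]
ft_force: [-9.4, 1.0, 15.9]
grip_width: 0.004
grip_force: 8.1
```

Contact came at TCP z 0.133, exactly the expected height for a level lever. I retreat and take a last look.

```bash
python3 -m inch '[[0,0,30,0,0,0],[0,0,90,0,0,0],[0,0,150,0,0,0],[0,-60,200,0,0,0],[0,-120,200,0,0,0],[0,-180,200,0,0,0],[0,-220,200,0,0,0],[0,-220,200,0,0,0],[0,-220,200,0,0,0]]'
python3 m2.py c5.png; python3 m1.py
```

```text
time: 24.95
position: [0.5729, -0.3124, 0.3308]
tool_rot: [-2.055, -2.375, -0.002]
ft_force: [0.2, 1.2, 0.5]
grip_width: 0.003
grip_force: 0.0
top stem [563.8 -37.2] 26.7 mean [561.  -37.6] 174
 bar [580.3 -35.4] 35 ang 6.6
base [538.9   5.7] [146.7 236. ] 8.0
reader [668.7 -21.8] [49.2 69.9] 9.0
bin [452.4 -47.7] [68.2 68.5] 8.1
grip top [ 0.57155168 -0.09948374  0.11957699] z range [0.11618089 0.11957699 0.12129743]
lever line slope x/y [-0.13922051  0.55814414] -7.925802554405307 z slope [-0.00661086  0.11878371]
red side [ 0.57257718 -0.32196396  0.42910903] 82Traceback (most recent call last):
  File "m2.py", line 17, in <module>
    stem('top',a,d);stem('side',b,e)
                    ~~~~^^^^^^^^^^^^
  File "m2.py", line 13, in stem
    w=m&(hs[:,:,1]<70)&(hs[:,:,2]>130); v,u=np.nonzero(w); W=onz(n,np.c_[u,v],.095)[:,:2]*1000
                                                             ~~~^^^^^^^^^^^^^^^^^^^
  File "h.py", line 15, in onz
    o,r=ray(n,uv); return o+r*((z-o[2])/r[:,2])[:,None]
        ~~~^^^^^^
  File "h.py", line 11, in ray
    p=ctrl.camera_params(n); q=cv2.undistortPoints(np.array(uv,float).reshape(-1,1,2),np.array(p['mtx']),np.array(p['dist_coeffs'])).reshape(-1,2)
                               ~~~~~~~~~~~~~~~~~~~^^^^^^^^^^^^^^^^^^^^^^^^^^^^^^^^^^^^^^^^^^^^^^^^^^^^^^^^^^^^^^^^^^^^^^^^^^^^^^^^^^
cv2.error: OpenCV(4.12.0) /io/opencv/modules/calib3d/src/undistort.dispatch.cpp:347: error: (-215:Assertion failed) CV_IS_MAT(_src) && CV_IS_MAT(_dst) && (_src->rows == 1 || _src->cols == 1) && (_dst->rows == 1 || _dst->cols == 1) && _src->cols + _src->rows - 1 == _dst->rows + _dst->cols - 1 && (CV_MAT_TYPE(_src->type) == CV_32FC2 || CV_MAT_TYPE(_src->type) == CV_64FC2) && (CV_MAT_TYPE(_dst->type) == CV_32FC2 || CV_MAT_TYPE(_dst->type) == CV_64FC2) in function 'cvUndistortPointsInternal'
```

```bash
python3 -c "
from bench import ctrl
print(ctrl.close_job())"
```

```text
the job is handed in; nothing more can be done
None
```

The job is handed in: I swung the lever fully up, turned the stem's tag to face the reader (about 5° off at most by my measurements), and lowered the lever onto its stop and let go. The bin did not move, and I kept clear of the glue bottle, screwdriver and tape roll but did not re-measure them.

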